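Check the wide swab bin

TASK

Of the three tilt-out bins on the lab bench, the wide one is due for a stock check: tip it forward all the way to its stop so that its contents can be seen, then push it back until it clicks fully shut. Leave the two narrow bins shut.

Things in the scene. Friction and masses are not known exactly. Their poses are not given: they have to be found in the camera images.
- wide_bin_rim (a point): middle of the top edge of the wide bin's front panel; moves with the bin. Panel: white, 130 mm wide, 5 mm thick, upright when shut with its top 140 mm above the bench; its face can be pushed. Behind it the bin is an open box, inside 106 mm wide, 63 mm front to back, sides 29 mm and back 48 mm lower than the panel top; 20 mm of swabs on its floor. Shut fingers can reach in from above.
- wide_unit: grey holder of the wide bin, fixed to the bench, 130 mm wide, 102 mm deep, open at the top. Origin on the bench under the bin's pivot, mid-width; x from the front panel into the bin (away from the robot, turned up to 0.35 rad), y left along the panel, z up. The bin pivots on a line along y 22 mm above the origin; when shut, the panel lies at x -5 to 0 mm.
- wide_bin (a joint): tilt of the wide bin (240 g), rad: 0 shut, 0.85 forward on its stop. A sprung catch holds it shut (about 3 N at the top edge frees it). Past about 0.5 it falls forward onto the stop and stays; let go below about 0.4 it falls back and rests on the catch near 0.14, not shut. Pushed on past 0.07 (about 3 N) it snaps home to 0.
- narrow_a_bin (a joint): tilt of one narrow bin, 66 mm wide (half the width) and otherwise made like the wide one, rad; 0 shut. It starts shut. The places of the three bins in the row, 160 to 300 mm apart, change.
- narrow_b_bin (a joint): tilt of the other narrow bin, the same as narrow_a_bin; 0 shut. It starts shut.
There are look-alikes about, which are no part of the job. What is shaped like the part that bears narrow_b_bin but green or purple is not meant.

How it is judged:
On the way:
1. the wide bin is tipped fully forward onto its stop (value of joint wide_bin above 0.75 rad), for 0.2 s.
At the end, for the whole second after the job is handed in: the wide bin is back past its catch and shut (tilt under 0.035 rad, 4 mm at the top edge), and both narrow bins are shut likewise (value of joint each of wide_bin, narrow_a_bin, narrow_b_bin below 0.035 rad); the robot touches nothing.
It fails at once if a narrow bin is tipped out (more than 0.12 rad) (value of joint any of narrow_a_bin, narrow_b_bin above 0.12 rad).
It also fails if it takes over 45 s, if anything falls off the work surface, if the arm or the gripper's body presses on something with over 40 N, if the wrist force passes 120 N, or if a joint passes its speed limit or range.

ROBOT

A 6-joint arm with a two-finger parallel gripper is mounted at the origin on the work surface. World frame = base frame: x ahead of the robot, y to its left, z up, the work surface at z = 0. Lengths are in m, angles in rad, forces in N, time in s.
With the tool pointing down it reaches from about 0.275 to 0.75 m from the base axis. Payload 10.2 kg.
Tool frame: the origin (TCP) lies at the very end of the fingers, on their centre line; the grasp point (between the pads) lies 19 mm behind it; y points along the fingers, z is the direction in which the jaws open and shut, and the axes are right-handed (so a half turn about y gives the same grasp; the last joint's range is limited). The gripper opens to 85 mm and grips with 20 to 120 N. Pads are 22 mm wide; open, the fingers measure 114 mm over their backs; the gripper's body (76 mm by 85 mm) begins 54 mm behind the grasp point. The pads swing forward as they close: fully open they stand 13 mm farther back than shut.
Start: joints at [0.937, 0.313, 1.498, -0, 1.331, -0.223], TCP at [0.21, 0.481, 0.21] pointing down, gripper open.
Joint ranges: [-2.94, 2.94], [-0.97, 2.17], [0.19, 2.56], [-1.23, 4.37], [0.02, 3.11], [-2.88, 2.88]. Speed limits (rad/s): [2.39, 2.39, 3.01, 3.14, 3.14, 3.14].

INTERFACE

Orientations are given as a 3x3 rotation matrix whose columns are the frame's x, y, z axes.
In Python, from cell import bot gives the robot as it stands. Calls block until the motion is done:
- bot.movep(position, orientation): joint-space move of the TCP to a pose.
- bot.movel(position, frame=None, max_speed=0.15): straight line of the TCP; frame=None keeps the orientation; max_speed is the mean speed in m/s.
- bot.set_joints(angles): joint-space move.
- bot.move_gripper(opening, effort=None): opening from 0.0 (shut) to 1.0 (fully open); effort is the grip in N (None keeps the last); returns when the fingers have stopped.
- bot.wait(seconds).
- bot.inverse_kinematics(position, orientation): joint angles nearest the present ones, or None.
- bot.grab_frame(name): name is "scene" or "top" or "wrist"; returns a dict with "color" (480x640x3 uint8, blue, green, red), "K" (3x3 intrinsics, pixels), "camera_from_world" (4x4, takes a point from world to camera coordinates). Camera axes: x right, y down, z forward; pixel columns grow to the right and rows downward; lengths in m; the calibration is good to about 2 mm. A picture is of the moment at which its call begins. There is no depth.
A pose or a line that the arm cannot do raises bot.Unreachable and nothing moves.
- bot.close_job(): hands the job in, once; it reports no verdict.
Readings, each from a call of its own:
- bot.current_t(): time.
- bot.current_joints(): joint angles.
- bot.current_qd(): joint speeds.
- bot.current_effort(): joint torques, N m.
- bot.current_position(): TCP position.
- bot.current_tcp_rot(): TCP orientation.
- bot.current_ft_force(): force on the tool from outside, world axes, zero at the start.
- bot.current_torque(): the same for the moment, N m.
- bot.current_grip_width(): opening from 0.0 (shut) to 1.0 (fully open).
Only numpy, scipy, OpenCV 4.12 (cv2) and the standard library are available. Lean on these libraries where they do the work, as an engineer would, in place of code of your own. Each camera call takes 0.05 s, during which the arm holds its last target.

## Working session

There is one attempt and no reset: what is moved stays moved. The work goes in short steps, each a Python script; the robot and the scene stay as the last script left them, time stands still between calls to the robot, and variables do not carry over. Pictures are saved under pics/ and viewed, and the job is handed in when it is done.

```bash
mkdir -p pics; ls
python3 - <<'E'
from cell import bot
import cv2
for n in ("scene","top"):
    f=bot.grab_frame(n); cv2.imwrite(f"pics/{n}0.png",f["color"])
    print(n,f["K"].round(1).tolist(),f["camera_from_world"].round(3).tolist())
print(bot.current_t())
E
```

```text
pics
scene [[472.1, 0.0, 319.0], [0.0, 472.1, 245.9], [0.0, 0.0, 1.0]] [[0.8, 0.599, 0.022, -0.405], [0.363, -0.455, -0.813, -0.098], [-0.477, 0.659, -0.582, 1.173], [0.0, 0.0, 0.0, 1.0]]
top [[473.6, 0.0, 320.0], [0.0, 473.6, 237.3], [0.0, 0.0, 1.0]] [[0.025, -1.0, -0.012, -0.014], [-0.998, -0.024, -0.064, 0.499], [0.063, 0.014, -0.998, 0.954], [0.0, 0.0, 0.0, 1.0]]
0.1
```

View pics/scene0.png

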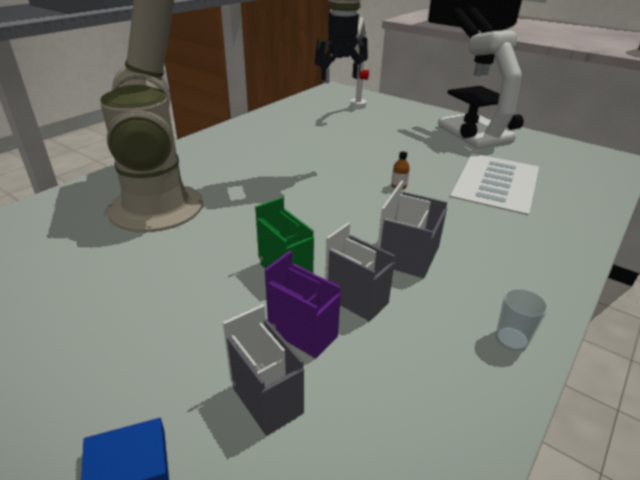

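View pics/top0.png

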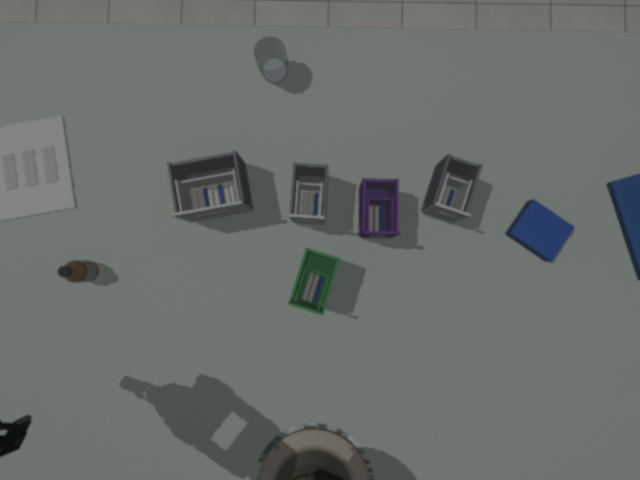

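The wide bin is at about (207,187) in the top view, and its white panel edge runs from about (173,215) to (242,204). The two narrow grey bins are at about (309,192) and (452,188). The green and purple ones are look-alikes. Next I'll zoom in on the wide bin.

```bash
cat > h.py <<'E'
import numpy as np
def cast(f,uv,z):
    K=f["K"];T=f["camera_from_world"];R=T[:3,:3];c=-R.T@T[:3,3]
    d=R.T@np.linalg.inv(K)@np.array([uv[0],uv[1],1.]);return c+d*(z-c[2])/d[2]
def proj(f,p):
    T=f["camera_from_world"];q=f["K"]@(T[:3,:3]@np.array(p)+T[:3,3]);return q[:2]/q[2]
E
python3 - <<'E'
import cv2
im=cv2.imread("pics/top0.png")[140:230,155:265]
cv2.imwrite("pics/top0z.png",cv2.resize(im,None,fx=7,fy=6.6,interpolation=cv2.INTER_CUBIC) if 0 else cv2.resize(im,None,fx=6,fy=6,interpolation=cv2.INTER_CUBIC))
im=cv2.imread("pics/scene0.png")[170:290,360:460]
cv2.imwrite("pics/sc0z.png",cv2.resize(im,None,fx=5,fy=5,interpolation=cv2.INTER_CUBIC))
E
```

```text
(no output)
```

View pics/top0z.png

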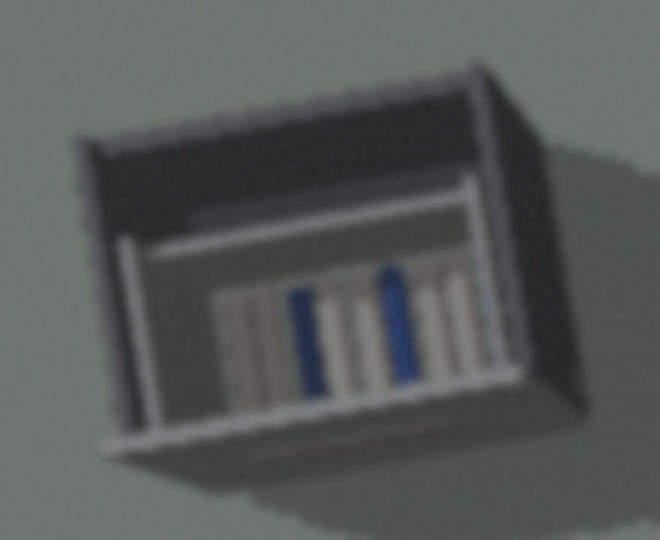

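View pics/sc0z.png

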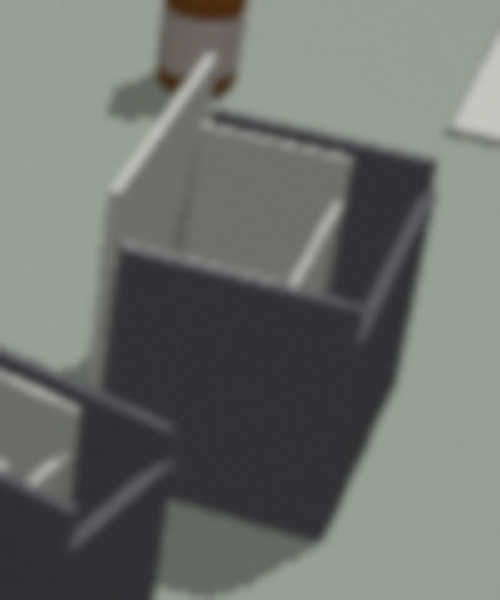

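Run:
```python
from cell import bot
from h import *
f=bot.grab_frame("top");s=bot.grab_frame("scene")
a=cast(f,(171.7,214.5),.14);b=cast(f,(242.5,202.2),.14)
print("top",a,b,np.linalg.norm(a-b))
c=cast(s,(402.4,181.4),.14);d=cast(s,(382.4,208),.14)
print("scene",c,d,np.linalg.norm(c-d))
y=(a-b)/np.linalg.norm(a-b);print("yaw",np.arctan2(-y[0],y[1]),"mid",(a+b)/2,(c+d)/2)
print(proj(s,a),proj(s,b))
print(bot.current_tcp_rot().round(3) if hasattr(bot.current_tcp_rot(),'round') else bot.current_tcp_rot())
# holder rear corners z unknown top
```

```text
top [0.52594752 0.26380727 0.14      ] [0.55114335 0.1371398  0.14      ] 0.12914905348921638
scene [0.53018792 0.2598019  0.14      ] [0.55323579 0.13696212 0.14      ] 0.12498326927907008
yaw 0.19635032515515757 mid [0.53854543 0.20047353 0.14      ] [0.54171185 0.19838201 0.14      ]
[401.55397423 180.13217267] [381.51758914 207.6146201 ]
[[ 0.917 -0.     0.399]
 [-0.399 -0.001  0.917]
 [-0.    -1.    -0.001]]
```

The panel edge measures 129 mm at z=0.14, against 130 mm given, and the two views agree to about 3 mm. Yaw is 0.196. The rim's height, width and reach all check out, so I'll act: shut the fingers, reach in behind the panel, and pull.

```bash
cat >> h.py <<'E'
yaw=0.196
X=np.array([np.cos(yaw),np.sin(yaw),0]);Y=np.array([-np.sin(yaw),np.cos(yaw),0]);Z=np.array([0,0,1.])
O=np.array([0.540,0.1995,0])+0.0025*X
R=np.column_stack([X,-Z,Y])
def P(x,z,y=0): return O+x*X+y*Y+z*Z
def loc(p): return np.array([(p-O)@X,(p-O)@Y,p[2]])
E
python3 - <<'E'
from cell import bot
from h import *
import cv2
bot.move_gripper(0.0)
bot.movep(P(.033,.20),R)
bot.movel(P(.033,.10),max_speed=.1)
print(bot.current_t(),loc(np.array(bot.current_position())),bot.current_ft_force(),bot.current_grip_width())
for n in ("scene","wrist"):
    cv2.imwrite(f"pics/{n}1.png",bot.grab_frame(n)["color"])
E
```

```text
3.7917 [3.33887761e-02 2.60856725e-07 1.00715642e-01] [ 0.32800593 -0.22158096  0.3482153 ] 0.002889229375685784
```

View pics/scene1.png

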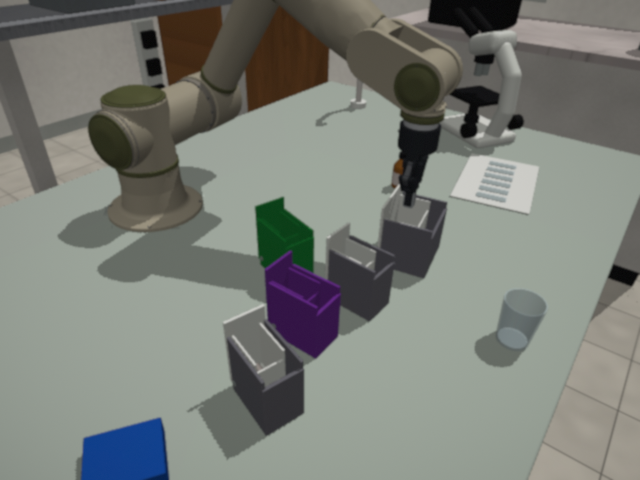

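The shut fingers are over and inside the wide bin at about (408,200), just behind its panel, with no contact force. Now I'll pull.

Run:
```python
from cell import bot
from h import *
import cv2
for x in (.012,.004,-.004,-.02,-.035,-.058):
    bot.movel(P(x,.10),max_speed=.06)
    print(x,loc(np.array(bot.current_position())).round(4),np.array(bot.current_ft_force()).round(2))
bot.wait(.5)
print(bot.current_t())
for n in ("scene","top"):
    cv2.imwrite(f"pics/{n}2.png",bot.grab_frame(n)["color"])
```

```text
0.012 [ 0.0122 -0.      0.1003] [0.   0.93 0.38]
0.004 [ 0.004 -0.     0.1  ] [-0.91  0.31  0.02]
-0.004 [-0.004   0.      0.1001] [0.69 0.12 0.01]
-0.02 [-0.0198 -0.      0.1002] [0.7  1.22 1.01]
-0.035 [-0.0348 -0.      0.1001] [-0.16  0.76 -0.03]
-0.058 [-0.0578 -0.      0.1002] [0.35 0.36 0.29]
6.8083
```

View pics/scene2.png

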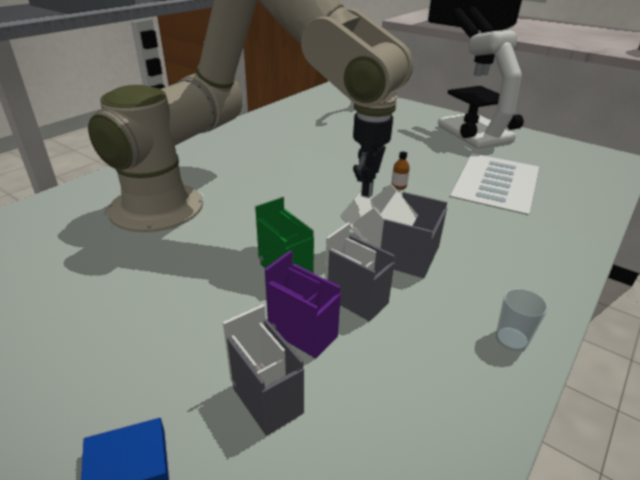

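The wide bin has tipped forward, with its white panel at about (365,207) and its side at (400,205). The narrow bins are unchanged. I'll lift clear and measure the rim from above.

Run:
```python
from cell import bot
from h import *
import cv2
bot.movel(P(-.058,.20),max_speed=.15)
bot.movel(P(-.19,.20),max_speed=.2)
bot.wait(.2)
for n in ("scene","top"):
    f=bot.grab_frame(n);cv2.imwrite(f"pics/{n}3.png",f["color"])
    for t in (.6,.85):
        p=[proj(f,P(-.118*np.sin(t),.022+.118*np.cos(t),y)).round(0).tolist() for y in (.065,-.065)];print(n,t,p)
im=cv2.imread("pics/top3.png")[140:270,155:265]
cv2.imwrite("pics/top3z.png",cv2.resize(im,None,fx=4.5,fy=4.5,interpolation=cv2.INTER_CUBIC))
im=cv2.imread("pics/scene3.png")[150:290,330:460]
cv2.imwrite("pics/sc3z.png",cv2.resize(im,None,fx=4,fy=4,interpolation=cv2.INTER_CUBIC))
print(bot.current_t())
```

```text
scene 0.6 [[373.0, 182.0], [351.0, 209.0]]
scene 0.85 [[363.0, 188.0], [340.0, 215.0]]
top 0.6 [[181.0, 249.0], [251.0, 237.0]]
top 0.85 [[186.0, 261.0], [254.0, 249.0]]
8.8333
```

View pics/top3z.png

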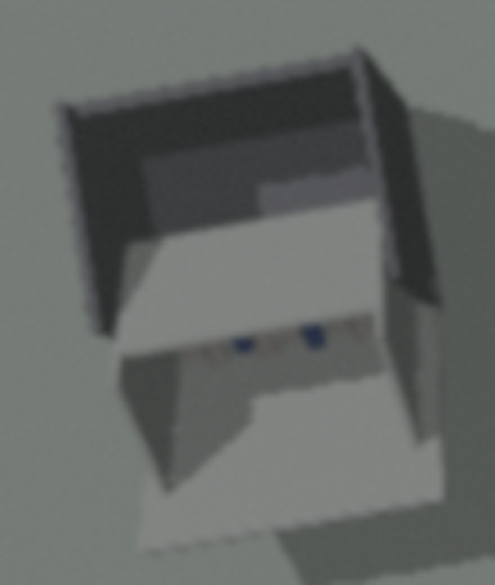

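View pics/sc3z.png

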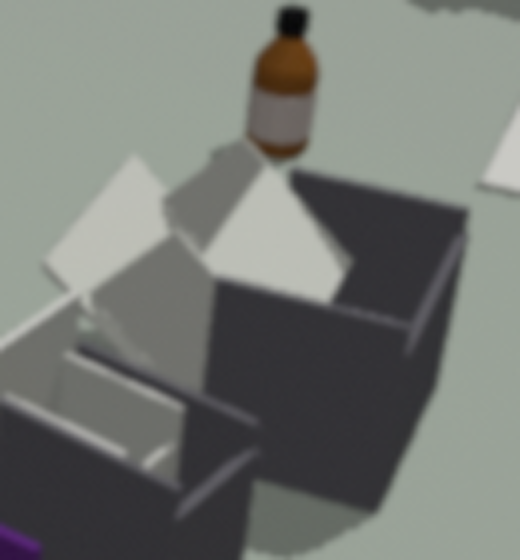

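The rim is at (186.5,262.7)–(253,250) in the top view. The prediction for 0.85 rad is (186,261)–(254,249), so the bin is on its stop. Now I'll push it shut from the front.

Run:
```python
from cell import bot
from h import *
import cv2
bot.movel(P(-.135,.12),max_speed=.15)
bot.movel(P(-.135,.076),max_speed=.1)
print(np.array(bot.current_ft_force()).round(2))
bot.movel(P(-.08,.082),max_speed=.08)
bot.movel(P(-.04,.090),max_speed=.08)
f0=None
for x in (-.03,-.024,-.02,-.018,-.016,-.014,-.012):
    bot.movel(P(x,.090),max_speed=.04)
    F=np.array(bot.current_ft_force());print(x,loc(np.array(bot.current_position())).round(4),F.round(2),"Fx",round(F@X,2))
    if F@X<-12: break
print(bot.current_t())
bot.wait(.2)
F=np.array(bot.current_ft_force());print(F@X)
for n in ("scene","top"):
    cv2.imwrite(f"pics/{n}4.png",bot.grab_frame(n)["color"])
im=cv2.imread("pics/scene4.png")[150:290,330:460]
cv2.imwrite("pics/sc4z.png",cv2.resize(im,None,fx=4,fy=4,interpolation=cv2.INTER_CUBIC))
```

```text
[-0.11  0.14  0.21]
-0.03 [-0.03   -0.      0.0899] [0.44 1.12 0.33] Fx 0.65
-0.024 [-0.0239 -0.      0.0899] [ 0.47  0.74 -0.62] Fx 0.6
-0.02 [-0.0199  0.      0.0899] [-0.84  1.26  0.17] Fx -0.58
-0.018 [-0.0179  0.      0.09  ] [-0.64 -0.29 -0.29] Fx -0.68
-0.016 [-0.0159 -0.      0.09  ] [-0.19  0.11  0.33] Fx -0.17
-0.014 [-0.0139 -0.      0.09  ] [-0.44 -0.54  0.3 ] Fx -0.53
-0.012 [-0.0119 -0.      0.09  ] [-1.07  0.75 -0.09] Fx -0.9
13.675
-0.9761482191171653
```

View pics/sc4z.png

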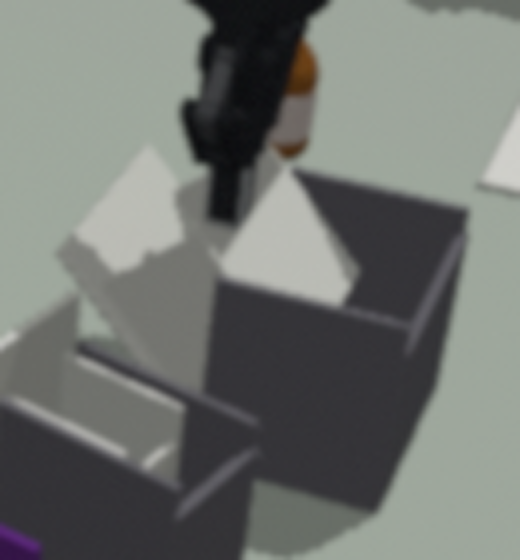

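Run:
```python
import cv2
from cell import bot
from h import *
im=cv2.imread("pics/top4.png")[140:270,135:285]
cv2.imwrite("pics/top4z.png",cv2.resize(im,None,fx=4.5,fy=4.5,interpolation=cv2.INTER_CUBIC))
cv2.imwrite("pics/wrist4.png",bot.grab_frame("wrist")["color"])
f=bot.grab_frame("scene"); print(proj(f,bot.current_position()),bot.current_position())
for t in (.3,.6,.7,.8): print(t,[proj(f,P(-.118*np.sin(t),.022+.118*np.cos(t),y)).round(0).tolist() for y in (.065,-.065)])
```

```text
[385.47251901 213.3199579 ] [0.53068917 0.19763685 0.09001353]
0.3 [[387.0, 179.0], [366.0, 207.0]]
0.6 [[373.0, 182.0], [351.0, 209.0]]
0.7 [[369.0, 184.0], [346.0, 211.0]]
0.8 [[365.0, 187.0], [342.0, 214.0]]
```

View pics/top4z.png

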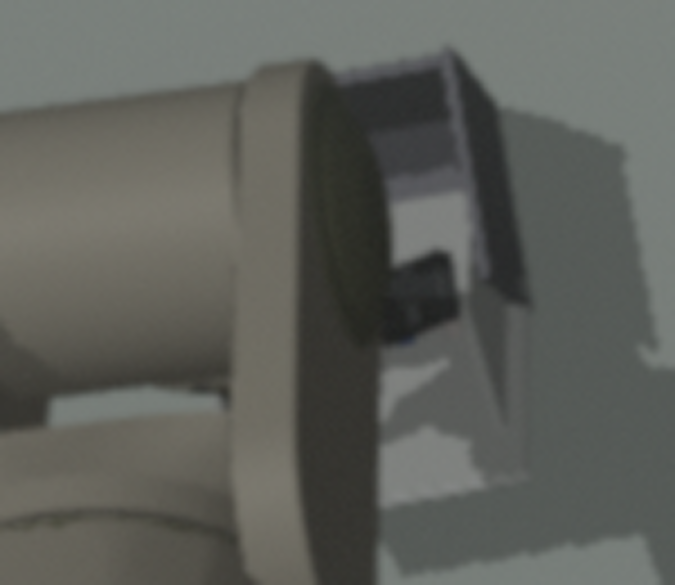

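View pics/wrist4.png

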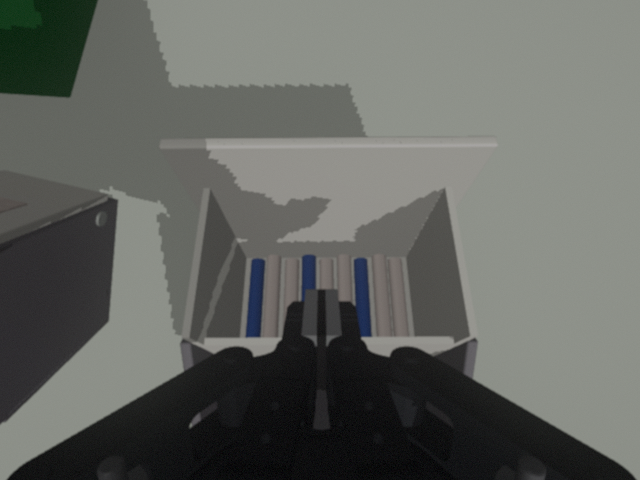

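The fingers ended up inside the bin, not in front of the panel: the wrist view shows the rim at row 143, ahead of the fingers, and the bin is still tipped. So they must have passed over the rim. From here, pushing the back wall away from the robot will tilt the bin back to its catch. I'll do that in small logged steps.

Run:
```python
from cell import bot
from h import *
import cv2
for x in (-.004,.004,.012,.02,.028,.033):
    bot.movel(P(x,.088),max_speed=.06)
    F=np.array(bot.current_ft_force());print(x,loc(np.array(bot.current_position())).round(4),F.round(2),"Fx",round(F@X,2))
bot.wait(.3)
print(bot.current_t())
cv2.imwrite("pics/wrist5.png",bot.grab_frame("wrist")["color"])
cv2.imwrite("pics/scene5.png",bot.grab_frame("scene")["color"])
im=cv2.imread("pics/scene5.png")[150:290,330:460]
cv2.imwrite("pics/sc5z.png",cv2.resize(im,None,fx=4,fy=4,interpolation=cv2.INTER_CUBIC))
```

```text
-0.004 [-0.0039 -0.0001  0.0878] [ 0.17 -0.01  1.07] Fx 0.16
0.004 [ 0.0041 -0.      0.0879] [-0.7  -0.47  0.33] Fx -0.78
0.012 [ 0.012  -0.      0.0879] [ 0.57 -0.37  0.47] Fx 0.49
0.02 [ 0.0199 -0.      0.0879] [-0.31  0.36 -0.16] Fx -0.23
0.028 [0.0279 0.     0.0879] [-0.93  1.07  0.42] Fx -0.71
0.033 [ 0.033 -0.     0.088] [-0.02  0.17  0.06] Fx 0.01
16.0417
```

View pics/sc5z.png

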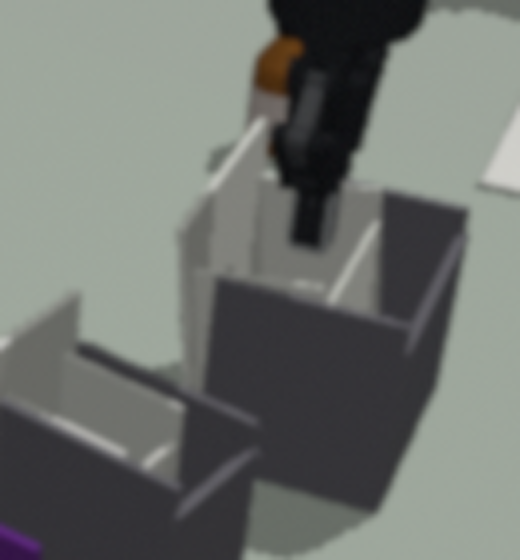

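View pics/wrist5.png

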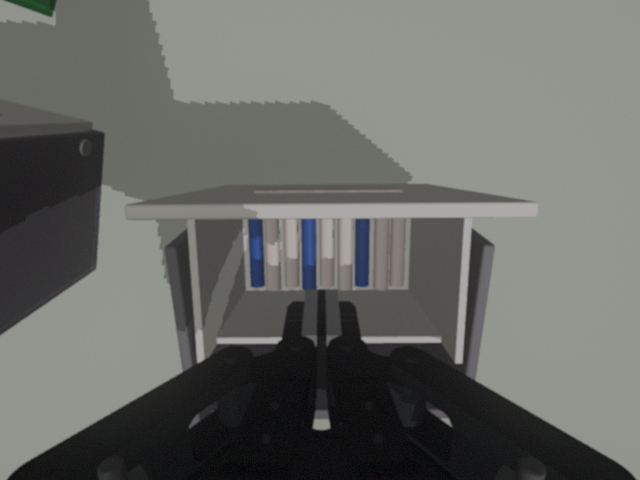

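The bin has fallen back and now rests on its catch, with the panel almost upright and the rim at about (385,190). Before the next push I'll check the fingertip's pixel against its reported position, because of the rim miss.

Run:
```python
from cell import bot
from h import *
import cv2
f=bot.grab_frame("scene"); p=np.array(bot.current_position())
for dz in (0,.01,.02): print(dz,proj(f,p+[0,0,dz]))
bot.movel(P(.033,.20),max_speed=.15)
bot.movel(P(-.09,.20),max_speed=.2)
bot.movel(P(-.09,.085),max_speed=.12)
print(np.array(bot.current_ft_force()).round(2), bot.current_t())
for n in("scene","wrist"): cv2.imwrite(f"pics/{n}6.png",bot.grab_frame(n)["color"])
```

```text
0 [405.86294827 219.38957084]
0.01 [406.48441204 215.3071807 ]
0.02 [407.11331323 211.17593417]
[-0.11  0.96  0.29] 18.9667
```

View pics/scene6.png

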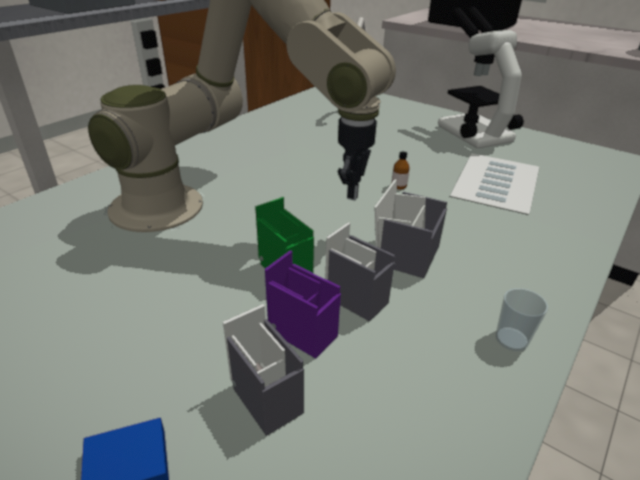

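View pics/wrist6.png

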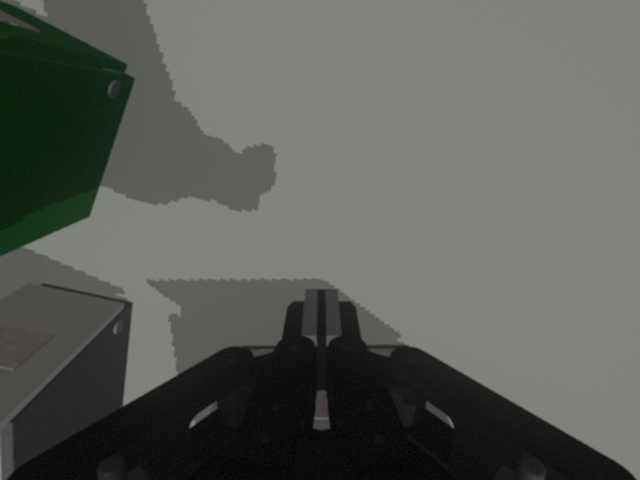

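The fingertip shows at (406,211) where (406,219) was expected, so the real tip is about 20 mm higher than reported. That explains passing over the tilted rim. The rim is now at about 0.138 m and the real tip at about 0.105 m, a 30 mm overlap, so I'll push.

Run:
```python
from cell import bot
from h import *
import cv2
for x in (-.04,-.03,-.025,-.021,-.018,-.016,-.014,-.012,-.010,-.008):
    bot.movel(P(x,.085),max_speed=.04)
    F=np.array(bot.current_ft_force());print(x,loc(np.array(bot.current_position())).round(4),"Fx",round(F@X,2))
    if F@X<-9: break
cv2.imwrite("pics/scene7.png",bot.grab_frame("scene")["color"])
im=cv2.imread("pics/scene7.png")[150:290,330:460]
cv2.imwrite("pics/sc7z.png",cv2.resize(im,None,fx=4,fy=4,interpolation=cv2.INTER_CUBIC))
print(bot.current_t())
```

```text
-0.04 [-0.0401  0.      0.085 ] Fx 0.42
-0.03 [-0.0297 -0.      0.0849] Fx -0.56
-0.025 [-0.0247 -0.      0.085 ] Fx 0.31
-0.021 [-0.0208 -0.      0.085 ] Fx 0.19
-0.018 [-0.0179 -0.      0.085 ] Fx 0.44
-0.016 [-0.016 -0.     0.085] Fx 0.37
-0.014 [-0.0158  0.      0.0849] Fx -10.65
22.1917
```

View pics/sc7z.png

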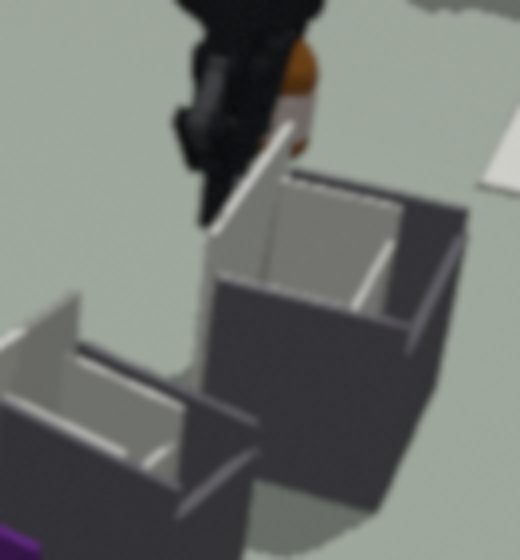

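The panel is home: the firm stop came at x=-15.8 mm, and shut contact was expected at -16. I'll back away and compare with the first pictures.

Run:
```python
from cell import bot
from h import *
import cv2
bot.movel(P(-.09,.085),max_speed=.12)
bot.movel(P(-.12,.20),max_speed=.2)
bot.movel(P(-.17,.20),max_speed=.2)
bot.wait(.3)
print(bot.current_ft_force(),bot.current_t())
d=[]
for n in("scene","top"):
    a=bot.grab_frame(n)["color"];b=cv2.imread(f"pics/{n}0.png");cv2.imwrite(f"pics/{n}8.png",a)
    box=(170,290,375,450) if n=="scene" else (140,230,165,260)
    z=[cv2.resize(i[box[0]:box[1],box[2]:box[3]],None,fx=4,fy=4,interpolation=cv2.INTER_CUBIC) for i in (b,a)]
    cv2.imwrite(f"pics/{n}cmp.png",cv2.hconcat(z))
    D=cv2.absdiff(a,b).max(2)
    for nm,q in dict(scene=dict(wide=(185,270,380,450),n1=(225,320,325,395),n2=(305,430,222,305)),top=dict(wide=(150,222,168,252),n1=(160,225,288,330),n2=(155,220,422,482)))[n].items():
        print(n,nm,(D[q[0]:q[1],q[2]:q[3]]>30).sum())
```

```text
[-0.87757035 -0.36653669  0.6596567 ] 24.4167
scene wide 0
scene n1 0
scene n2 0
top wide 0
top n1 0
top n2 0
```

View pics/topcmp.png

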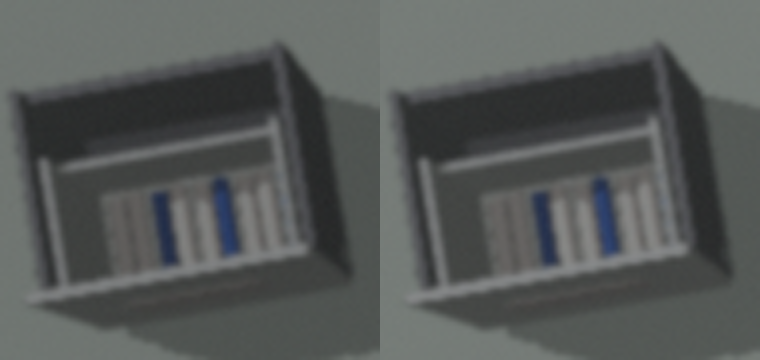

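View pics/scenecmp.png

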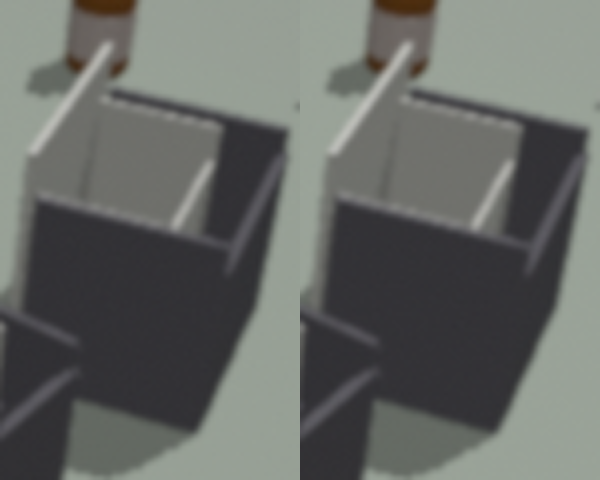

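Both views match the starting pictures at all three bins, and the arm is clear, so I'm handing in.

```bash
python3 -c "
from cell import bot
bot.close_job()"
```

```text
the job is handed in; nothing more can be done
```

I tipped the wide bin forward onto its stop and pushed it back until it shut, then handed the job in at about 24.5 s. The hand-in reports no verdict.

- **Tipped out:** I pulled the bin forward from inside with shut fingers. In the top view its rim lay within about 2 px of where it should be at 0.85 rad.
- **First attempt to close it failed:** the fingers passed over the tilted rim into the bin. The camera showed the real fingertips about 20 mm higher than the reported position; I did not find out why.
- **Closing it:** from there I pushed the bin's back wall until the bin fell back onto its catch. I then pushed the panel from the front and met a firm stop of about 10.7 N at -15.8 mm, against -16 mm expected for shut.
- **Last checks:** at the wide bin and both narrow bins, the scene and top views showed no pixel differing from the first pictures by more than 30 grey levels. The arm was clear, with the wrist force near zero.

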